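Turn the settled primer bottle over and set it on the mat

ROBOT

A 6-joint arm with a two-finger parallel gripper is mounted at the origin on the work surface. World frame = base frame: x ahead of the robot, y to its left, z up, the work surface at z = 0. Lengths are in m, angles in rad, forces in N, time in s.
With the tool pointing down it reaches from about 0.325 to 0.85 m from the base axis. Payload 15.5 kg.
Tool frame: the origin (TCP) lies on the mounting face of the last link; the fingertips stand 191 mm ahead of it and the grasp point (between the pads) lies 172 mm ahead of it; x points along the fingers, y is the direction in which the jaws open and shut, and the axes are right-handed (so a half turn about x gives the same grasp; the last joint's range is limited). The gripper opens to 91 mm and grips with 3 to 60 N. Pads are 32 mm wide; open, the fingers measure 118 mm over their backs; the gripper's body (76 mm by 178 mm) begins 60 mm behind the grasp point.
Start: joints at [-1.429, 0.494, 1.345, -0, 1.302, -0.096], TCP at [0.147, -0.608, 0.405] pointing down, gripper open.
Joint ranges: [-2.91, 2.91], [-0.82, 2.16], [0.22, 2.67], [-1.22, 4.37], [0.12, 2.79], [-3.08, 3.08]. Speed limits (rad/s): [1.89, 1.89, 2.57, 3.01, 3.01, 3.01].

INTERFACE

Orientations are given as a rotation vector (axis times angle).
In Python, from station import telemetry, read_camera, arm gives the robot as it stands. The module is installed in compiled form; this text tells all that it offers.
- The arm moves only by the tool carry_out, never from a script. Its argument "deltas" is text: rows parted by semicolons, each of 7 numbers parted by spaces: the turn, a rotation vector about the tool's x, y, z in degrees, then the shift along the tool's x, y, z in mm, then the opening, from 0 (shut) to 1 (fully open). A call has 1 to 10 rows; each row shifts and turns the pose as measured when the row begins, along the tool's axes as they then stand; what a row does not reach is not made up. A row lasts 1/10 s, in which the tool goes at most 50 mm and 8.59 degrees, less where a joint would pass 70% of its speed; a pose out of reach is approached as far as the arm can. A call is refused whole if a number of a shift passes 50 or a number of a turn 8.59, either way. A call with a gripper value outside its range is refused whole. The fingers move at their own pace and stop on an object; "grip_force" is the grip in N (left out, the last holds). Time passes only in rows, so rows that do not move let the fingers close. It gives the time, the measured TCP pose, the force and the opening at its end, in the units of the state.
- telemetry.get_state(): the state, without advancing time (a new reading comes with each control period).
- read_camera(name): name is "scene" or "top"; returns a dict with "image" (480x640x3 uint8, red, green, blue), "z_map" (480x640 float32, m along the optical axis (not along the pixel's ray), 0 where there is no reading), "camera_matrix" (3x3 intrinsics, pixels), "world_from_camera" (4x4, takes a point from camera to world coordinates). Camera axes: x right, y up, looking along -z (the intrinsics and any distortion apply to the point x, -y, -z); pixel columns grow to the right and rows downward; lengths in m; the calibration is good to about 2 mm. A picture is of the moment at which its call begins.
- arm.finish_job(): hands the job in, once; it reports no verdict.
The state is a dict: "t": time; "joint_positions": joint angles; "dq": joint speeds; "tau": joint torques, N m; "eef_pos": TCP position; "tcp_rot": TCP orientation; "ft_force": force on the tool from outside, world axes, zero at the start; "wrist_torque": the same for the moment, N m; "grip_width": finger opening in m.
Only numpy, scipy, OpenCV 4.12 (cv2) and the standard library are available. Lean on these libraries where they do the work, as an engineer would, in place of code of your own. Each camera call takes 0.05 s, during which the arm holds its last target.

TASK

The primer in the tall bottle has settled. Pick up the tall slim screw-cap bottle, turn it over in the air until its cap points steeply down, keep it so for about a second, then turn it back and set it down gently, upright, with its whole base on the round rubber mat. Leave the short bottle and the wide jar standing where they are.

Things in the scene. Friction and masses are not known exactly. Their poses are not given: they have to be found in the camera images.
- tall_bottle_mid (a point): Middle of the tall aluminium bottle (loose, about 0.3 kg), the one to handle: on its axis, 100 mm above its foot, near its centre of mass; z points from foot to cap. Round, 54 mm in diameter, 200 mm high; straight smooth side up to 155 mm, then shoulder, neck and a black 36 mm screw cap that stays on. It starts upright on the bench. The short bottle is alike but 115 mm high.
- mat_top (a point): Centre of the upper face of the round black rubber mat, 120 mm in diameter, 5 mm thick, fixed flat on the bench, so that its top is 5 mm above the bench; z points up.
- short_bottle_mid (a point): Middle (57.5 mm above its foot, on the axis) of the short aluminium bottle, loose, 54 mm in diameter, 115 mm high, same cap; a bystander. z points from foot to cap.
- wide_jar_mid (a point): Middle (47.5 mm above its foot, on the axis) of the wide aluminium jar, loose, 80 mm in diameter, 95 mm high, with a black lid; a bystander. z points from foot to lid.
Not all that is in view belongs to the job. There is more than one size of the part that bears mat_top; the job needs the middle-sized.

How it is judged:
On the way:
1. the tall bottle is held in the air with its cap pointing steeply down (at least 35 degrees below level) for half a second (angle between tall_bottle_mid's own z axis and vertical above 2.18 rad and height (world z) of tall_bottle_mid above 0.13 m), for 0.5 s.
At the end, for the whole second after the job is handed in: After having been turned over, the tall bottle stands upright (within 7 degrees), at rest and released, on the mat with its whole base on it (axis within 33 mm of the mat's centre); the short bottle and the wide jar still stand upright within 30 mm of where they were (angle between tall_bottle_mid's own z axis and vertical below 0.12 rad and horizontal distance between tall_bottle_mid and mat_top below 0.033 m and z of tall_bottle_mid in the frame of mat_top between 0.095 and 0.105 m and linear speed of tall_bottle below 0.02 m/s and angle between each of short_bottle_mid, wide_jar_mid's own z axis and vertical below 0.15 rad and distance of each of short_bottle_mid, wide_jar_mid from where it was at the start of the episode below 0.03 m); the robot touches nothing.
It fails at once if the tall bottle is dropped or slammed onto the mat (faster than 0.4 m/s just above it) (horizontal distance between tall_bottle_mid and mat_top below 0.06 m and z of tall_bottle_mid in the frame of mat_top below 0.112 m and linear speed of tall_bottle above 0.4 m/s).
It fails at once if the short bottle or the wide jar is knocked over or shifted by more than 30 mm (distance of any of short_bottle_mid, wide_jar_mid from where it was at the start of the episode above 0.03 m or angle between any of short_bottle_mid, wide_jar_mid's own z axis and vertical above 0.5 rad).
It also fails if it takes over 58 s, if anything falls off the work surface, if the arm or the gripper's body presses on something with over 40 N, if the wrist force passes 120 N, or if a joint passes its speed limit or range.

## Working session

There is one attempt and no reset: what is moved stays moved. The work goes in short steps, Python scripts to look and compute and a tool call to move; the robot and the scene stay as the last step left them, time stands still between calls to the robot, and variables do not carry over. Pictures are saved under pics/ and viewed, and the job is handed in when it is done.

Besides the shell and the picture viewer there is one more tool, called after "Call:" in YAML: its name, and indented under it one key for each argument. carry_out: Moves the arm, as the interface text tells. Its arguments: {"type":"object","properties":{"deltas":{"type":"string"},"grip_force":{"type":"number"}},"required":["deltas"]}

```bash
mkdir -p pics
python3 - <<'E'
from station import telemetry, read_camera
import cv2,numpy as np
s=telemetry.get_state();print(s)
for n in("scene","top"):
    c=read_camera(n);cv2.imwrite(f"pics/{n}0.png",c["image"][...,::-1]);np.savez(f"{n}0.npz",**c)
    print(n,c["camera_matrix"].round(1).tolist(),c["world_from_camera"].round(3).tolist(),c.keys())
E
```

```text
{'t': 0.0, 'joint_positions': array([-1.42951041e+00,  4.94155886e-01,  1.34611181e+00, -6.33849002e-06,
        1.30251874e+00, -9.54907387e-02]), 'dq': array([ 0.00220383, -0.00028927,  0.00020899,  0.00050758, -0.0003221 ,
       -0.00130037]), 'tau': array([-2.20873926e-04, -8.78811336e+01, -3.81856978e+01,  7.07545085e-02,
        5.33746916e-02, -4.74025785e-05]), 'eef_pos': array([ 0.14659325, -0.60741207,  0.40416166]), 'tcp_rot': array([ 2.09627795,  0.25060644, -2.09634855]), 'ft_force': array([ 0.00800846, -0.50313711,  0.1271596 ]), 'wrist_torque': array([ 0.04704069,  0.02186045, -0.03671398]), 'grip_width': 0.09148571143240537}
scene [[541.3, 0.0, 319.1], [0.0, 541.3, 243.1], [0.0, 0.0, 1.0]] [[-0.799, -0.432, 0.418, 1.038], [0.601, -0.554, 0.576, 0.672], [-0.018, 0.712, 0.702, 0.952], [0.0, 0.0, 0.0, 1.0]] dict_keys(['image', 'z_map', 'camera_matrix', 'world_from_camera'])
top [[586.9, 0.0, 329.0], [0.0, 586.9, 243.1], [0.0, 0.0, 1.0]] [[0.007, 0.997, -0.076, 0.44], [-1.0, 0.008, 0.011, -0.011], [0.011, 0.076, 0.997, 1.165], [0.0, 0.0, 0.0, 1.0]] dict_keys(['image', 'z_map', 'camera_matrix', 'world_from_camera'])
```

View pics/scene0.png

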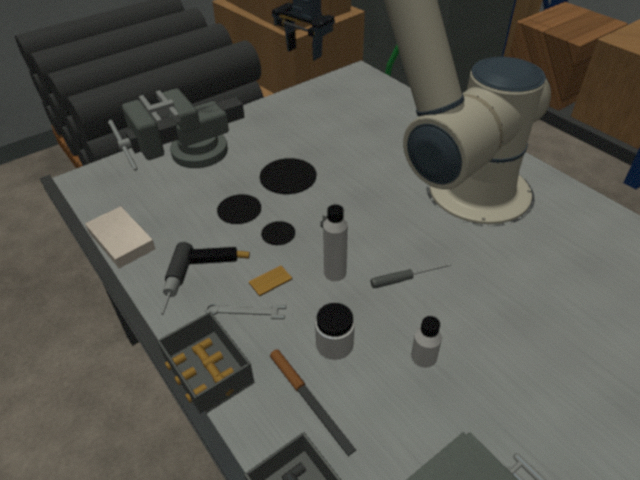

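View pics/top0.png

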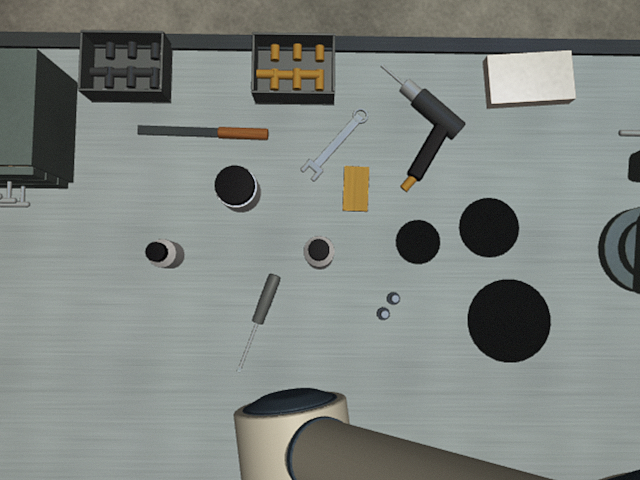

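Tall bottle: top (319,250), scene (335,243). It could be confused with the short bottle at top (160,252), scene (427,342), or the jar at top (236,187), scene (335,330). The mats in the top view are small (418,241), middle (489,227) and large (509,320). Next I measure them and check a crop.

```bash
cat > h.py <<'E'
import numpy as np,cv2
def pts(c):
    K=c["camera_matrix"];T=c["world_from_camera"];z=c["z_map"]
    v,u=np.mgrid[:480,:640]
    P=np.stack([(u-K[0,2])/K[0,0]*z,-(v-K[1,2])/K[1,1]*z,-z],-1)
    return P@T[:3,:3].T+T[:3,3]
def circ(p):
    A=np.c_[2*p,np.ones(len(p))];s=np.linalg.lstsq(A,(p**2).sum(1),rcond=None)[0]
    return s[:2],np.sqrt(s[2]+s[:2]@s[:2])
E
python3 - <<'E'
import numpy as np,cv2
from h import *
t=dict(np.load("top0.npz"));s=dict(np.load("scene0.npz"))
P=pts(t);Q=pts(s)
g=cv2.cvtColor(t["image"],cv2.COLOR_RGB2GRAY)
n,l,st,ce=cv2.connectedComponentsWithStats((g<45).astype(np.uint8))
for nm,(u,v) in dict(small=(418,241),mid=(489,227),large=(509,320),tcap=(319,250),scap=(157,252),jcap=(236,187)).items():
    m=l==l[v,u]; p=P[m&(t["z_map"]>0)]; zt=np.median(p[:,2])
    e=cv2.findContours(m.astype(np.uint8),0,1)[0][0][:,0]
    q=P[e[:,1],e[:,0]];q=q[abs(q[:,2]-zt)<.006]
    print(nm,st[l[v,u]],ce[l[v,u]].round(1),"med",np.median(p,0).round(4),"mean",p.mean(0).round(4),"circ",circ(q[:,:2]))
for nm,(u,v,w,h) in dict(tall=(320,225,30,50),short=(412,340,30,25),jar=(315,330,40,25)).items():
    q=Q[v:v+h,u:u+w].reshape(-1,3);q=q[(q[:,2]>.02)&(q[:,2]<.15)];print(nm,circ(q[:,:2]),q.mean(0).round(3),len(q))
# what is near: height map obstacles >2cm
m=(P[...,2]>.015)&(t["z_map"]>0)
n,l,st,ce=cv2.connectedComponentsWithStats(m.astype(np.uint8))
for i in range(1,n):
    if st[i,4]>15: p=P[l==i];print(st[i],p.min(0).round(3),p.max(0).round(3))
cv2.imwrite("pics/crop.png",np.hstack([cv2.resize(t["image"][200:350,270:570,::-1],(400,200)),cv2.resize(s["image"][150:300,215:515,::-1],(400,200))]))
E
```

```text
small [ 396  220   44   44 1473] [417.5 241.5] med [ 0.5323 -0.1997  0.002 ] mean [ 0.5329 -0.1993  0.002 ] circ (array([ 0.53293574, -0.19934633]), np.float64(0.0423628032174542))
mid [ 459  198   60   59 2718] [488.6 227.1] med [ 0.5628 -0.3413  0.0034] mean [ 0.5628 -0.3413  0.0033] circ (array([ 0.56289723, -0.34138033]), np.float64(0.058062596296748176))
large [ 468  280   82   82 5338] [508.6 320.4] med [ 0.3786 -0.378   0.0053] mean [ 0.3784 -0.3779  0.0053] circ (array([ 0.3786011 , -0.37787234]), np.float64(0.08010899835268558))
tcap [309 239  20  22 331] [318.4 249.5] med [ 0.5025 -0.0029  0.1983] mean [ 0.5026 -0.0034  0.1981] circ (array([ 0.50254265, -0.0035996 ]), np.float64(0.016324122686758615))
scap [146 242  22  20 338] [156.3 251.6] med [0.5022 0.2875 0.1126] mean [0.5022 0.2878 0.1111] circ (array([0.50254974, 0.28998117]), np.float64(0.01622660370200989))
jcap [ 215  166   40   39 1216] [234.4 185. ] med [0.6275 0.1532 0.093 ] mean [0.6274 0.1531 0.0928] circ (array([0.62781732, 0.15352709]), np.float64(0.03526638676400939))
tall (array([ 0.50377264, -0.00304399]
[... 710 characters left out ...]
] [ 0.742 -0.567  0.095]
[627 151  13  32 342] [ 0.641 -0.6    0.074] [ 0.695 -0.579  0.126]
[ 214  166   46   46 1626] [0.588 0.115 0.016] [0.663 0.195 0.099]
[ 600  207   40   87 2562] [ 0.434 -0.632  0.015] [ 0.603 -0.556  0.139]
[303 236  31  34 806] [ 0.476 -0.028  0.019] [0.529 0.024 0.202]
[145 239  38  30 861] [0.475 0.264 0.015] [0.529 0.313 0.119]
[252 274  28  51 613] [0.369 0.074 0.015] [0.466 0.125 0.029]
[390 295   9   8  53] [ 0.413 -0.156  0.015] [ 0.427 -0.142  0.041]
[380 311   8   8  49] [ 0.383 -0.135  0.019] [ 0.396 -0.122  0.043]
[  233   388   319    92 15198] [ 0.159 -0.204  0.199] [0.284 0.122 0.669]
[600 470  40  10 226] [ 0.3   -0.241  0.717] [ 0.316 -0.213  0.77 ]
```

View pics/crop.png

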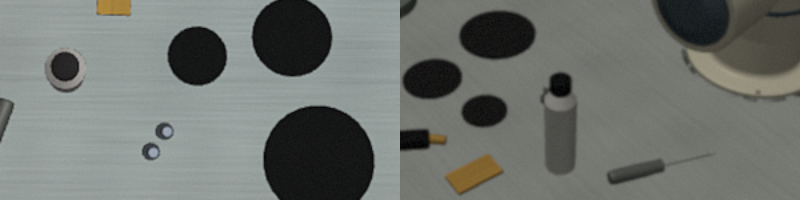

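Run:
```python
from station import telemetry
from scipy.spatial.transform import Rotation as R
s=telemetry.get_state();print(R.from_rotvec(s["tcp_rot"]).as_matrix().round(3))
```

```text
[[-0.     0.235 -0.972]
 [ 0.001 -0.972 -0.235]
 [-1.    -0.001 -0.   ]]
```

Call:
carry_out:
  deltas: "0 -8 0 -20 0 0 1; 0 -8 0 -20 0 0 1; 0 -8 0 -20 0 0 1; 0 -8 0 0 0 0 1"

```text
t: 0.5
eef_pos: [0.1532, -0.6059, 0.4645]
tcp_rot: [1.401, 0.165, -2.578]
ft_force: [-1.2, 0.1, -1.0]
grip_width: 0.091
```

```bash
cat > st.py <<'E'
from station import telemetry
import numpy as np,json
from scipy.spatial.transform import Rotation as R
s=telemetry.get_state();M=R.from_rotvec(s["tcp_rot"]).as_matrix()
print("t",round(s["t"],2),"q",s["joint_positions"].round(3),"p",s["eef_pos"].round(4),"grasp",(s["eef_pos"]+.172*M[:,0]).round(4),"w",round(s["grip_width"],4),"F",s["ft_force"].round(1))
print(M.round(3).tolist())
open("log.jsonl","a").write(json.dumps([s["joint_positions"].tolist(),s["eef_pos"].tolist(),s["tcp_rot"].tolist()])+"\n")
E
python3 st.py
```

```text
t 0.5 q [-1.278  0.476  1.279 -0.578  1.45   0.151] p [ 0.1532 -0.6059  0.4645] grasp [ 0.0622 -0.6271  0.3201] w 0.091 F [-1.2  0.1 -1. ]
[[-0.529, 0.23, -0.817], [-0.124, -0.973, -0.194], [-0.839, -0.002, 0.544]]
```

Call:
carry_out:
  deltas: "0 8 0 -10 0 0 1; 0 8 0 -10 0 0 1;0 8 0 -10 0 0 1;0 8 0 -10 0 0 1;8.5 0 0 0 0 0 1;8.5 0 0 0 0 0 1;8.5 0 0 0 0 0 1;8.5 0 0 0 0 0 1;8.5 0 0 0 0 0 1"

```text
t: 1.4
eef_pos: [0.1686, -0.6021, 0.5006]
tcp_rot: [-1.922, 0.504, 1.945]
ft_force: [-0.9, -0.1, -0.0]
grip_width: 0.0908
```

```bash
python3 st.py
```

```text
t 1.4 q [-1.391  0.425  1.199 -0.01   1.524  0.692] p [ 0.1686 -0.6021  0.5006] grasp [ 0.1667 -0.6014  0.3286] w 0.0908 F [-0.9 -0.1 -0. ]
[[-0.011, -0.49, -0.872], [0.004, -0.872, 0.49], [-1.0, 0.001, 0.012]]
```

Call:
carry_out:
  deltas: "8.5 0 0 0 0 0 1;8.5 0 0 0 0 0 1;8.5 0 0 0 0 0 1;8.5 0 0 0 0 0 1;8.5 0 0 0 0 0 1;0 -8 0 0 0 20 1;0 -8 0 0 0 20 1;0 -8 0 0 0 20 1"

```text
t: 2.2
eef_pos: [0.1505, -0.5444, 0.5073]
tcp_rot: [-1.037, 0.775, 1.65]
ft_force: [1.2, 1.5, -1.4]
grip_width: 0.0914
```

```bash
python3 st.py
```

```text
t 2.2 q [-1.389  0.442  1.194 -0.065  1.943  1.442] p [ 0.1505 -0.5444  0.5073] grasp [ 0.1272 -0.4746  0.3518] w 0.0914 F [ 1.2  1.5 -1.4]
[[-0.136, -0.955, -0.265], [0.406, -0.297, 0.864], [-0.904, 0.01, 0.428]]
```

Call:
carry_out:
  deltas: "0 -8 4 0 0 0 1;0 -8 4 0 0 0 1;0 -8 4 0 0 0 1;0 0 0 -20 40 0 1;0 0 0 -20 40 0 1;0 0 0 -20 40 0 1"

```text
t: 2.8
eef_pos: [0.0684, -0.6311, 0.5646]
tcp_rot: [-0.594, 0.606, 1.957]
ft_force: [-0.4, -1.1, -0.1]
grip_width: 0.0912
```

```bash
python3 st.py
```

```text
t 2.8 q [-1.469  0.63   0.824 -0.564  2.438  1.03 ] p [ 0.0684 -0.6311  0.5646] grasp [-0.0029 -0.5185  0.4559] w 0.0912 F [-0.4 -1.1 -0.1]
[[-0.415, -0.897, -0.152], [0.654, -0.41, 0.635], [-0.632, 0.164, 0.757]]
```

```bash
cat > kin.py <<'E'
import numpy as np,json
from scipy.spatial.transform import Rotation as R
from scipy.optimize import least_squares
def E(a,t): return R.from_euler(a,t).as_matrix()
def fk(q,x,s4=1,s6=1):
    d1,a1,e,L2,a3,L4,d6,wo=x[:8]; C=R.from_rotvec(x[8:11]).as_matrix()
    A=E('z',q[0]);p=A@[a1,e,d1]
    A=A@E('y',q[1]);p=p+A@[0,0,L2]
    A=A@E('y',q[2]);p=p+A@[a3,0,L4]
    A=A@E('z',s4*q[3]);A=A@E('y',q[4]);p=p+A@[wo,0,d6]
    A=A@E('z',s6*q[5]);return p,A@C
lo=[-2.91,-.82,.22,-1.22,.12,-3.08];hi=[2.91,2.16,2.67,4.37,2.79,3.08]
def load():
    D=[json.loads(l) for l in open("log.jsonl")]
    D.append([[-1.42951,.494156,1.346112,0,1.302519,-.09549],[.146593,-.607412,.404162],[2.096278,.250606,-2.096349]]);return D
def fit(s4,s6):
    D=load()
    def f(x):
        r=[]
        for q,p,v in D:
            P,A=fk(q,x,s4,s6);r+=list(P-p)+list((A-R.from_rotvec(v).as_matrix()).ravel()*.3)
        return np.array(r)
    best=None
    rng=np.random.default_rng(0)
    for k in range(12):
        x0=np.r_[.3,0,0,.4,0,.4,.1,0,rng.normal(0,1.5,3)]
        o=least_squares(f,x0)
        if best is None or o.cost<best.cost:best=o
    return best
if __name__=="__main__":
    for s4 in(1,-1):
        for s6 in(1,-1):
            b=fit(s4,s6);print(s4,s6,b.cost,b.x.round(4),abs(b.fun).max())
            if b.cost<1e-3:np.save("kin.npy",np.r_[b.x,s4,s6])
E
python3 kin.py
```

```text
1 1 3.8220109878796e-12 [ 0.2566  0.      0.0596  0.5968  0.1179  0.3844  0.1619  0.      1.2092
 -1.2092  1.2092] 1.5176696618064804e-06
1 -1 0.4804073892724974 [ 0.2566  0.      0.0596  0.5968  0.1179  0.3844  0.1619  0.      2.0609
 -0.3098  2.0609] 0.37755533294267485
-1 1 0.16188084208034606 [ 0.1418  0.1117  0.0415  0.1677 -0.1832  0.4197 -0.0581  0.0238  1.4486
 -1.4909  1.3042] 0.23349310112096894
-1 -1 0.6941646051218631 [ 0.1418  0.1117  0.0415  0.1677 -0.1832  0.4197 -0.0581  0.0238  2.7174
 -0.443   1.9161] 0.3531453003371659
```

```bash
cat > ik.py <<'E'
from kin import *
K=np.load("kin.npy")
lo,hi=np.array(lo),np.array(hi)
def rot(psi,al,sg): # tool heading psi, al below horizontal, z axis up(sg=1) or down
    x=np.array([np.cos(psi)*np.cos(al),np.sin(psi)*np.cos(al),-np.sin(al)])
    y=np.array([-np.sin(psi),np.cos(psi),0])*sg; return np.c_[x,y,np.cross(x,y)]
def ik(g,M,seeds):
    p=g-.172*M[:,0];best=None
    for s in seeds:
        o=least_squares(lambda q:np.r_[(lambda P,A:np.r_[P-p,(A-M).ravel()*.2])(*fk(q,K))],np.clip(s,lo+.01,hi-.01),bounds=(lo,hi))
        if o.cost<1e-9:
            m=np.min(np.minimum(o.x-lo,hi-o.x)[[0,1,2,4,5]])
            if best is None or m>best[0]:best=(m,o.x)
    return best
E
python3 - <<'E'
from ik import *
B=np.array([.503,-.0032,.1]);Mt=np.array([.563,-.3415,.105])
rng=np.random.default_rng(1)
for nm,g in(("bottle",B),("mat",Mt)):
  base=np.arctan2(g[1],g[0])
  for al in(20,30,35,40):
    for dp in(-60,-30,0,30,60):
      for sg in(1,-1):
        seeds=[[base+a,.5,1.6,b,1.5,c] for a in(0,-.3) for b in(-.6,.6) for c in(-1.5,1.5)]
        r=ik(g,rot(base+np.deg2rad(dp),np.deg2rad(al),sg),seeds)
        if r:print(nm,al,dp,sg,"margin %.2f"%r[0],r[1].round(2))
E
```

```text
bottle 20 -30 1 margin 0.23 [0.37 1.12 2.44 3.98 1.49 1.9 ]
bottle 20 -30 -1 margin 0.23 [ 0.37  1.12  2.44  3.98  1.49 -1.25]
bottle 20 30 1 margin 0.23 [-0.82  1.12  2.44  1.93  1.35  1.15]
bottle 20 30 -1 margin 0.23 [-0.82  1.12  2.44  1.93  1.35 -1.99]
bottle 20 60 1 margin 0.65 [-0.81  0.93  2.02  1.23  1.28  1.76]
bottle 20 60 -1 margin 0.65 [-0.81  0.93  2.02  1.23  1.28 -1.38]
bottle 30 -30 1 margin 0.25 [0.31 0.91 2.42 3.91 1.17 1.72]
bottle 30 -30 -1 margin 0.25 [ 0.31  0.91  2.42  3.91  1.17 -1.42]
bottle 30 30 1 margin 0.25 [-0.73  0.91  2.42  1.98  1.11  1.38]
bottle 30 30 -1 margin 0.25 [-0.73  0.91  2.42  1.98  1.11 -1.76]
bottle 30 60 1 margin 0.64 [-0.75  0.81  2.03  1.2   1.14  1.9 ]
bottle 30 60 -1 margin 0.64 [-0.75  0.81  2.03  1.2   1.14 -1.25]
bottle 35 -30 1 margin 0.28 [0.27 0.81 2.39 3.91 1.   1.62]
bottle 35 -30 -1 margin 0.28 [ 0.27  0.81  2.39  3.91  1.   -1.53]
bottle 35 0 1 margin 0.05 [-0.27  1.    2.62  2.92  1.42  1.45]
bottle 35 0 -1 margin 0.05 [-0.27  1.    2.62  2.92  1.42 -1.69]
bottle 35 30 1 margin 0.28 [-0.68  0.81  2.39  1.98  0.98  1.51]
b
[... 2140 characters left out ...]
.1   2.33]
mat 35 60 -1 margin 0.98 [-1.08  0.8   1.68  1.16  1.1  -0.82]
mat 40 -60 1 margin 0.80 [-0.25  0.76  1.67 -1.21  0.92  0.66]
mat 40 -60 -1 margin 0.59 [-0.25  0.76  1.67 -1.21  0.92 -2.49]
mat 40 -30 1 margin 0.45 [-0.39  0.69  1.98  4.25  0.57  1.01]
mat 40 -30 -1 margin 0.45 [-0.39  0.69  1.98  4.25  0.57 -2.13]
mat 40 0 1 margin 0.40 [-0.69  0.68  2.11  2.91  0.52  1.67]
mat 40 0 -1 margin 0.40 [-0.69  0.68  2.11  2.91  0.52 -1.47]
mat 40 30 1 margin 0.56 [-0.96  0.69  1.98  1.75  0.68  2.2 ]
mat 40 30 -1 margin 0.56 [-0.96  0.69  1.98  1.75  0.68 -0.95]
mat 40 60 1 margin 0.66 [-1.04  0.76  1.67  1.09  1.05  2.42]
mat 40 60 -1 margin 0.93 [-1.04  0.76  1.67  1.09  1.05 -0.72]
```

```bash
cat > plan.py <<'E'
import sys
from ik import *
from station import telemetry
# usage: gx gy gz psi al n [roll]  -> n rows
def plan(g,psi,al,n,roll=0):
    s=telemetry.get_state();q=s["joint_positions"]
    M0=R.from_rotvec(s["tcp_rot"]);p0=s["eef_pos"]
    M1=R.from_matrix(rot(np.deg2rad(psi),np.deg2rad(al),1))*R.from_euler('x',roll,degrees=True)
    w=(M0.inv()*M1).as_rotvec(); g0=p0+.172*M0.as_matrix()[:,0]
    print("total rot deg",np.rad2deg(w).round(1),"move mm",((g-g0)*1000).round(1))
    Mp,pp=M0,p0
    for i in range(1,n+1):
        Mi=M0*R.from_rotvec(w*i/n);gi=g0+(g-g0)*i/n;pi=gi-.172*Mi.as_matrix()[:,0]
        d=Mp.inv().apply(pi-pp)*1000;r=np.rad2deg((Mp.inv()*Mi).as_rotvec())
        A=Mi.as_matrix()
        o=least_squares(lambda x:(lambda P,B:np.r_[P-pi,(B-A).ravel()*.2])(*fk(x,K)),np.clip(q,lo+1e-3,hi-1e-3),bounds=(lo,hi))
        dq=o.x-q;q=o.x
        print(" ".join(f"{v:.1f}" for v in np.r_[r,d]),"| q",q.round(2),"dq/.1s max %.2f"%abs(dq*10/np.array([1.89,1.89,2.57,3.01,3.01,3.01])).max(),"" if o.cost<1e-8 else "UNREACH %.1g"%o.cost)
        Mp,pp=Mi,pi
a=[float(v) for v in sys.argv[1:]]
plan(np.array(a[:3]),a[3],a[4],int(a[5]),a[6] if len(a)>6 else 0)
E
python3 plan.py .33 -.28 .30 57 45 20
```

```text
total rot deg [ 32.3  -0.1 -48.2] move mm [ 332.9  238.5 -155.9]
1.6 -0.0 -2.4 6.0 -13.9 -0.8 | q [-1.46  0.62  0.85 -0.49  2.44  1.13] dq/.1s max 0.32 
1.6 -0.0 -2.4 6.9 -13.6 -0.2 | q [-1.46  0.61  0.88 -0.41  2.44  1.22] dq/.1s max 0.32 
1.6 -0.0 -2.4 7.7 -13.3 0.4 | q [-1.45  0.6   0.92 -0.33  2.43  1.32] dq/.1s max 0.32 
1.6 -0.0 -2.4 8.6 -13.0 1.0 | q [-1.44  0.59  0.95 -0.26  2.42  1.42] dq/.1s max 0.32 
1.6 -0.0 -2.4 9.4 -12.6 1.6 | q [-1.44  0.58  0.99 -0.18  2.4   1.51] dq/.1s max 0.30 
1.6 -0.0 -2.4 10.3 -12.1 2.1 | q [-1.43  0.57  1.03 -0.11  2.38  1.6 ] dq/.1s max 0.29 
1.6 -0.0 -2.4 11.1 -11.6 2.7 | q [-1.43  0.56  1.06 -0.04  2.35  1.68] dq/.1s max 0.27 
1.6 -0.0 -2.4 11.8 -11.0 3.2 | q [-1.42  0.54  1.1   0.02  2.32  1.75] dq/.1s max 0.26 
1.6 -0.0 -2.4 12.6 -10.4 3.7 | q [-1.41  0.53  1.15  0.08  2.28  1.83] dq/.1s max 0.24 
1.6 -0.0 -2.4 13.3 -9.8 4.2 | q [-1.41  0.52  1.19  0.14  2.24  1.89] dq/.1s max 0.22 
1.6 -0.0 -2.4 14.0 -9.1 4.6 | q [-1.4   0.5   1.23  0.19  2.2   1.95] dq/.1s max 0.20 
1.6 -0.0 -2.4 14.7 -8.4 5.1 | q [-1.39  0.49  1.27  0.24  2.15  2.01] dq/.1s max 0.19 
1.6 -0.0 -2.4 15.3 -7.6 5.5 | q [-1.38  0.47  1.32  0.29  2.1   2.06] dq/.1s max 0.17 
1.6 -0.0 -2.4 15.9 -6.8 5.9 | q [-1.37  0.46  1.36  0.33  2.04  2.11] dq/.1s max 0.18 
1.6 -0.0 -2.4 16.5 -5.9 6.3 | q [-1.36  0.45  1.41  0.37  1.99  2.15] dq/.1s max 0.19 
1.6 -0.0 -2.4 17.1 -5.1 6.7 | q [-1.35  0.43  1.46  0.41  1.93  2.19] dq/.1s max 0.19 
1.6 -0.0 -2.4 17.6 -4.1 7.0 | q [-1.34  0.42  1.5   0.45  1.87  2.23] dq/.1s max 0.20 
1.6 -0.0 -2.4 18.0 -3.2 7.3 | q [-1.32  0.41  1.55  0.49  1.81  2.26] dq/.1s max 0.21 
1.6 -0.0 -2.4 18.4 -2.2 7.6 | q [-1.31  0.39  1.6   0.53  1.74  2.3 ] dq/.1s max 0.22 
1.6 -0.0 -2.4 18.8 -1.2 7.8 | q [-1.29  0.38  1.64  0.57  1.68  2.32] dq/.1s max 0.22
```

Call:
carry_out:
  deltas: "3.2 0 -4.8 13 -27.5 -1 1;3.2 0 -4.8 16.3 -26.3 1.4 1;3.2 0 -4.8 19.7 -24.7 3.7 1;3.2 0 -4.8 22.9 -22.6 5.9 1;3.2 0 -4.8 26 -20.2 7.9 1;3.2 0 -4.8 28.7 -17.5 9.7 1;3.2 0 -4.8 31.2 -14.4 11.4 1;3.2 0 -4.8 33.6 -11 13 1;3.2 0 -4.8 35.6 -7.3 14.3 1;3.2 0 -4.8 37.2 -3.4 15.4 1"

```text
t: 3.8
eef_pos: [0.2613, -0.3771, 0.4176]
tcp_rot: [-0.379, 0.714, 0.903]
ft_force: [0.8, 0.7, 1.1]
grip_width: 0.0913
```

```bash
python3 st.py
python3 - <<'E'
from ik import *
B=np.array([.503,-.0032,.1]);x=rot(np.deg2rad(57),np.deg2rad(20),1)[:,0]
print((B-.11*x).round(4))
E
python3 plan.py .447 -.09 .138 57 20 10
```

```text
t 3.8 q [-1.297  0.374  1.672  0.59   1.644  2.33 ] p [ 0.2613 -0.3771  0.4176] grasp [ 0.3325 -0.2776  0.2967] w 0.0913 F [0.8 0.7 1.1]
[[0.414, -0.817, 0.401], [0.578, 0.576, 0.578], [-0.703, -0.007, 0.711]]
[ 0.4467 -0.0899  0.1376]
total rot deg [ -0.8 -24.7   2.1] move mm [ 114.5  187.6 -158.7]
-0.1 -2.5 0.2 26.9 0.9 -3.3 | q [-1.28  0.4   1.72  0.62  1.61  2.3 ] dq/.1s max 0.18 
-0.1 -2.5 0.2 27.1 0.8 -4.4 | q [-1.26  0.43  1.76  0.66  1.57  2.27] dq/.1s max 0.17 
-0.1 -2.5 0.2 27.2 0.7 -5.6 | q [-1.24  0.47  1.81  0.7   1.54  2.23] dq/.1s max 0.19 
-0.1 -2.5 0.2 27.2 0.6 -6.7 | q [-1.21  0.51  1.85  0.74  1.5   2.19] dq/.1s max 0.21 
-0.1 -2.5 0.2 27.2 0.5 -7.9 | q [-1.19  0.55  1.88  0.78  1.47  2.14] dq/.1s max 0.24 
-0.1 -2.5 0.2 27.2 0.4 -9.1 | q [-1.16  0.6   1.92  0.83  1.44  2.09] dq/.1s max 0.26 
-0.1 -2.5 0.2 27.1 0.3 -10.2 | q [-1.14  0.66  1.94  0.87  1.41  2.03] dq/.1s max 0.29 
-0.1 -2.5 0.2 27.0 0.3 -11.4 | q [-1.11  0.71  1.97  0.93  1.39  1.97] dq/.1s max 0.31 
-0.1 -2.5 0.2 26.8 0.2 -12.5 | q [-1.07  0.78  1.99  0.98  1.37  1.91] dq/.1s max 0.33 
-0.1 -2.5 0.2 26.5 0.1 -13.7 | q [-1.04  0.84  2.    1.03  1.36  1.84] dq/.1s max 0.34
```

Call:
carry_out:
  deltas: "-0.1 -2.5 0.2 27 1 -3 1;-0.1 -2.5 0.2 27 1 -4.4 1;-0.1 -2.5 0.2 27 0.7 -5.6 1;-0.1 -2.5 0.2 27 0.6 -6.7 1;-0.1 -2.5 0.2 27 0.5 -8 1;-0.1 -2.5 0.2 27 0.4 -9 1;-0.1 -2.5 0.2 27 0.3 -10 1;-0.1 -2.5 0.2 27 0.3 -11.4 1;0 -2.5 0.2 26.8 0 -12.5 1;0 -2.5 0.2 26.5 0 -13.7 1"

```text
t: 4.8
eef_pos: [0.3645, -0.2166, 0.1923]
tcp_rot: [-0.168, 0.305, 0.978]
ft_force: [1.0, 0.2, -0.5]
grip_width: 0.0911
```

```bash
python3 st.py; python3 plan.py .447 -.09 .138 57 20 1;python3 - <<'E'
from station import read_camera
import cv2
a=[cv2.resize(read_camera(n)["image"][...,::-1],(400,300)) for n in("scene","top")]
cv2.imwrite("pics/a1.png",cv2.hconcat(a))
E
```

```text
t 4.8 q [-1.022  0.857  2.015  1.065  1.36   1.817] p [ 0.3645 -0.2166  0.1923] grasp [ 0.4541 -0.081   0.1359] w 0.0911 F [ 1.   0.2 -0.5]
[[0.521, -0.835, 0.178], [0.788, 0.55, 0.275], [-0.328, -0.003, 0.945]]
total rot deg [0.  0.9 0.4] move mm [-7.1 -9.   2.1]
0.0 0.9 0.4 -11.4 -0.4 0.8 | q [-1.04  0.84  2.    1.03  1.36  1.84] dq/.1s max 0.11
```

View pics/a1.png

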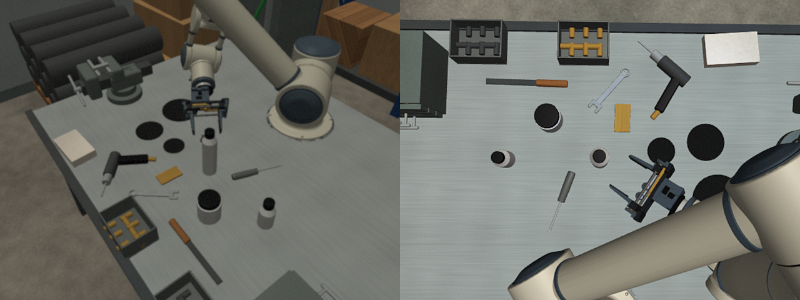

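The hand is at top (650,190) on the right half of the picture, with its open jaws facing the tall bottle at (598,158). Nothing has been disturbed. Next is the approach.

```bash
python3 plan.py .503 -.0032 .10 57 20 5
```

```text
total rot deg [-0.2  1.   0.2] move mm [ 49.3  76.3 -34.9]
-0.0 0.2 0.0 19.5 -0.0 -0.1 | q [-0.98  0.87  2.03  1.1   1.34  1.8 ] dq/.1s max 0.21 
-0.0 0.2 0.0 19.5 -0.0 -0.0 | q [-0.94  0.89  2.04  1.15  1.31  1.78] dq/.1s max 0.21 
-0.0 0.2 0.0 19.5 -0.1 0.0 | q [-0.9   0.9   2.05  1.19  1.29  1.76] dq/.1s max 0.22 
-0.0 0.2 0.0 19.5 -0.1 0.1 | q [-0.86  0.92  2.05  1.23  1.28  1.74] dq/.1s max 0.22 
-0.0 0.2 0.0 19.5 -0.1 0.2 | q [-0.82  0.93  2.06  1.28  1.26  1.73] dq/.1s max 0.23
```

Call:
carry_out:
  deltas: "0 0.2 0 20 0 0 1;0 0.2 0 20 0 0 1;0 0.2 0 20 0 0 1;0 0.2 0 18 0 0 1;0 0.2 0 10 0 0 1;0 0 0 5 0 0 1;0 0 0 0 0 0 1"

```text
t: 5.6
eef_pos: [0.4143, -0.1432, 0.1608]
tcp_rot: [-0.177, 0.324, 0.978]
ft_force: [-0.3, -0.1, 0.1]
grip_width: 0.0916
```

```bash
python3 st.py;  python3 plan.py .503 -.0032 .10 57 20 1
```

```text
t 5.6 q [-0.825  0.926  2.053  1.275  1.26   1.735] p [ 0.4143 -0.1432  0.1608] grasp [ 0.5031 -0.0085  0.1011] w 0.0916 F [-0.3 -0.1  0.1]
[[0.516, -0.835, 0.189], [0.783, 0.55, 0.291], [-0.347, -0.002, 0.938]]
total rot deg [-0.  -0.3  0.4] move mm [-0.1  5.3 -1.1]
-0.0 -0.3 0.4 4.5 1.9 -0.4 | q [-0.82  0.93  2.06  1.28  1.26  1.73] dq/.1s max 0.04
```

Call:
carry_out:
  deltas: "0 0 0 4.5 2 0 1;0 0 0 1 0 0 1;0 0 0 0 0 0 0.55;0 0 0 0 0 0 0.3;0 0 0 0 0 0 0;0 0 0 0 0 0 0;0 0 0 0 0 0 0;0 0 0 0 0 0 0;0 0 0 0 0 0 0"
  grip_force: 45

```text
t: 6.5
eef_pos: [0.415, -0.1395, 0.1595]
tcp_rot: [-0.178, 0.323, 0.975]
ft_force: [0.2, -0.6, -0.4]
grip_width: 0.0527
```

```bash
python3 st.py
python3 - <<'E'
from station import read_camera
import cv2
a=[cv2.resize(read_camera(n)["image"][...,::-1],(400,300)) for n in("scene","top")]
cv2.imwrite("pics/a2.png",cv2.hconcat(a))
E
```

```text
t 6.5 q [-0.818  0.93   2.059  1.287  1.255  1.724] p [ 0.415  -0.1395  0.1595] grasp [ 0.5042 -0.0051  0.0998] w 0.0527 F [ 0.2 -0.6 -0.4]
[[0.519, -0.834, 0.189], [0.781, 0.552, 0.291], [-0.347, -0.003, 0.938]]
```

View pics/a2.png

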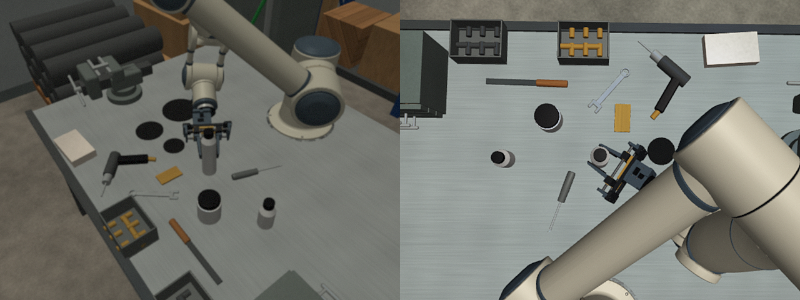

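The pads hold the bottle at scene (208,150), at a width of 52.7 mm. Now I lift it.

```bash
python3 plan.py .504 -.0051 .14 57 20 3; python3 plan.py .53 -.16 .36 40 15 12
```

```text
total rot deg [ 0.  -0.3  0.5] move mm [-0.2 -0.1 40.2]
0.0 -0.1 0.2 -4.7 -0.5 12.2 | q [-0.82  0.9   2.06  1.28  1.27  1.76] dq/.1s max 0.16 
0.0 -0.1 0.2 -4.7 -0.5 12.3 | q [-0.82  0.87  2.06  1.26  1.28  1.79] dq/.1s max 0.16 
0.0 -0.1 0.2 -4.7 -0.5 12.3 | q [-0.82  0.84  2.06  1.25  1.29  1.82] dq/.1s max 0.16 
total rot deg [  5.2  -5.2 -15.7] move mm [  25.8 -155.   260.2]
0.4 -0.4 -1.3 -16.5 -5.1 15.7 | q [-0.84  0.88  2.06  1.28  1.28  1.77] dq/.1s max 0.24 
0.4 -0.4 -1.3 -16.1 -5.3 15.9 | q [-0.86  0.84  2.05  1.26  1.3   1.82] dq/.1s max 0.24 
0.4 -0.4 -1.3 -15.8 -5.5 16.1 | q [-0.88  0.79  2.04  1.26  1.32  1.87] dq/.1s max 0.24 
0.4 -0.4 -1.3 -15.4 -5.8 16.3 | q [-0.91  0.75  2.03  1.25  1.35  1.93] dq/.1s max 0.23 
0.4 -0.4 -1.3 -15.1 -6.0 16.5 | q [-0.93  0.7   2.02  1.24  1.37  1.98] dq/.1s max 0.23 
0.4 -0.4 -1.3 -14.7 -6.2 16.6 | q [-0.94  0.66  2.01  1.24  1.39  2.04] dq/.1s max 0.22 
0.4 -0.4 -1.3 -14.3 -6.4 16.8 | q [-0.96  0.62  1.99  1.24  1.42  2.09] dq/.1s max 0.21 
0.4 -0.4 -1.3 -13.9 -6.6 17.0 | q [-0.98  0.58  1.97  1.24  1.44  2.15] dq/.1s max 0.21 
0.4 -0.4 -1.3 -13.6 -6.7 17.2 | q [-1.    0.55  1.95  1.24  1.46  2.21] dq/.1s max 0.20 
0.4 -0.4 -1.3 -13.2 -6.9 17.4 | q [-1.01  0.51  1.92  1.25  1.48  2.26] dq/.1s max 0.19 
0.4 -0.4 -1.3 -12.8 -7.1 17.6 | q [-1.03  0.48  1.9   1.26  1.5   2.32] dq/.1s max 0.19 
0.4 -0.4 -1.3 -12.4 -7.2 17.7 | q [-1.04  0.45  1.87  1.26  1.51  2.38] dq/.1s max 0.19
```

Call:
carry_out:
  deltas: "0 0 0 -2 0 6 0;0 0 0 -5 0 13 0;0 0 0 -5 0 13 0;0.4 0 -1.3 -16 -5 16 0;0.4 0 -1.3 -16 -5 16 0;0.4 -0.4 -1.3 -16 -5.5 16 0;0.4 -0.4 -1.3 -15 -6 16 0;0.4 -0.4 -1.3 -15 -6 16.5 0"

```text
t: 7.4
eef_pos: [0.4091, -0.1923, 0.3007]
tcp_rot: [-0.149, 0.314, 0.857]
ft_force: [-0.1, -0.9, -4.0]
grip_width: 0.0532
```

Call:
carry_out:
  deltas: "0.4 -0.4 -1.3 -15 -6 16 0;0.4 -0.4 -1.3 -14 -6 17 0;0.4 -0.4 -1.3 -14 -6.5 17 0;0.4 -0.4 -1.3 -13.5 -6.5 17 0;0.4 -0.4 -1.3 -13 -7 17 0;0.4 -0.4 -1.3 -13 -7 17.5 0;0 0 0 0 0 0 0"

```text
t: 8.1
eef_pos: [0.402, -0.253, 0.4321]
tcp_rot: [-0.113, 0.281, 0.712]
ft_force: [-0.3, 0.1, -4.6]
grip_width: 0.0531
```

```bash
python3 st.py; python3 plan.py .53 -.16 .36 40 5 24 -175|sed -n '1p;2~3p'
python3 - <<'E'
from station import read_camera
import cv2
a=[cv2.resize(read_camera(n)["image"][...,::-1],(400,300)) for n in("scene","top")]
cv2.imwrite("pics/a3.png",cv2.hconcat(a))
E
```

```text
t 8.1 q [-1.025  0.382  1.857  1.234  1.517  2.45 ] p [ 0.402  -0.253   0.4321] grasp [ 0.5261 -0.1451  0.3819] w 0.0531 F [-0.3  0.1 -4.6]
[[0.721, -0.658, 0.216], [0.628, 0.753, 0.197], [-0.292, -0.007, 0.956]]
total rot deg [-173.5    0.8  -18.3] move mm [  3.9 -14.9 -21.9]
-7.2 0.0 -0.8 0.0 1.7 -1.0 | q [-1.03  0.38  1.87  1.24  1.51  2.32] dq/.1s max 0.45 
-7.2 0.0 -0.8 0.0 2.1 -1.1 | q [-1.03  0.38  1.9   1.27  1.48  1.9 ] dq/.1s max 0.46 
-7.2 0.0 -0.8 0.0 2.5 -1.1 | q [-1.04  0.39  1.93  1.31  1.47  1.48] dq/.1s max 0.47 
-7.2 0.0 -0.8 0.0 2.9 -1.0 | q [-1.05  0.41  1.96  1.35  1.47  1.05] dq/.1s max 0.48 
-7.2 0.0 -0.8 -0.0 3.2 -0.7 | q [-1.06  0.44  1.97  1.38  1.5   0.62] dq/.1s max 0.47 
-7.2 0.0 -0.8 -0.1 3.4 -0.3 | q [-1.07  0.47  1.97  1.39  1.53  0.21] dq/.1s max 0.46 
-7.2 0.0 -0.8 -0.1 3.4 0.1 | q [-1.07  0.51  1.96  1.39  1.56 -0.2 ] dq/.1s max 0.44 
-7.2 0.0 -0.8 -0.1 3.2 0.5 | q [-1.07  0.54  1.94  1.38  1.6  -0.58] dq/.1s max 0.42
```

View pics/a3.png

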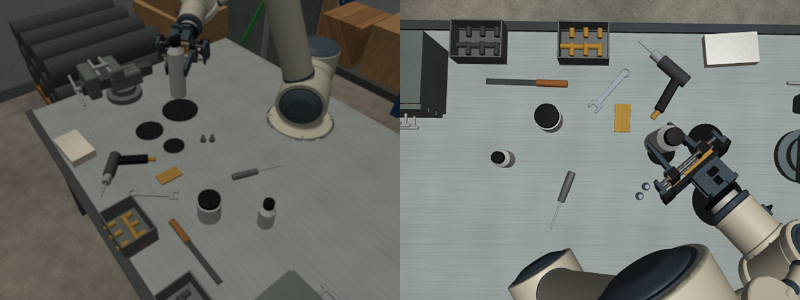

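The bottle is in the air and upright at scene (178,70), and the bystanders are untouched. Next I roll the wrist.

Call:
carry_out:
  deltas: "-3 0 0 0 0 0 0;-6 0 0 0 0 0 0;-8 0 0 0 0 0 0;-8 0 0 0 0 0 0;-8 0 0 0 0 0 0;-8 0 0 0 0 0 0;-8 0 0 0 0 0 0;-8 0 0 0 0 0 0;-8 0 0 0 0 0 0;-8 0 0 0 0 0 0"

```text
t: 9.2
eef_pos: [0.4002, -0.244, 0.4176]
tcp_rot: [-1.338, -0.234, 0.822]
ft_force: [-0.2, 0.6, -3.2]
grip_width: 0.0532
```

Call:
carry_out:
  deltas: "-8 0 0 0 0 0 0;-8 0 0 0 0 0 0;-8 0 0 0 0 0 0;-8 0 0 0 0 0 0;-8 0 0 0 0 0 0;-8 0 0 0 0 0 0;-8 0 0 0 0 0 0;-8 0 0 0 0 0 0;-8 0 0 0 0 0 0;-8 0 0 0 0 0 0"

```text
t: 10.2
eef_pos: [0.3986, -0.2358, 0.4051]
tcp_rot: [-2.639, -0.958, 0.617]
ft_force: [0.9, -0.1, -4.1]
grip_width: 0.0529
```

```bash
python3 st.py
python3 - <<'E'
from station import read_camera
import cv2
a=[cv2.resize(read_camera(n)["image"][...,::-1],(400,300)) for n in("scene","top")]
cv2.imwrite("pics/a4.png",cv2.hconcat(a))
E
```

```text
t 10.2 q [-1.007  0.418  1.904  1.216  1.503 -0.357] p [ 0.3986 -0.2358  0.4051] grasp [ 0.5175 -0.1227  0.3536] w 0.0529 F [ 0.9 -0.1 -4.1]
[[0.691, 0.545, -0.475], [0.658, -0.746, 0.101], [-0.299, -0.382, -0.874]]
```

View pics/a4.png

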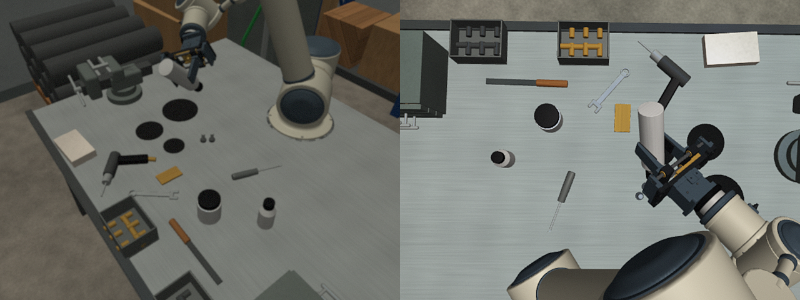

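Call:
carry_out:
  deltas: "-8 0 0 0 0 0 0;-8 0 0 0 0 0 0;-6 3 0 0 0 0 0;0 4 0 0 0 0 0;0 4 0 0 0 0 0;0 4 0 0 0 0 0;0 2 0 0 0 0 0;0 0 0 0 0 0 0"

```text
t: 11.1
eef_pos: [0.3983, -0.2327, 0.4006]
tcp_rot: [-2.869, -1.13, 0.033]
ft_force: [-0.3, 0.7, -4.6]
grip_width: 0.0532
```

Call:
carry_out:
  deltas: "0 0 0 0 0 0 0;0 0 0 0 0 0 0;0 0 0 0 0 0 0;0 0 0 0 0 0 0;0 0 0 0 0 0 0"

```text
t: 11.6
eef_pos: [0.3984, -0.2323, 0.4007]
tcp_rot: [-2.867, -1.13, 0.043]
ft_force: [0.5, 0.3, -4.5]
grip_width: 0.0531
```

```bash
python3 st.py
python3 - <<'E'
from station import read_camera
import cv2,numpy as np
from h import *
c=[read_camera(n) for n in("scene","top")]
from station import telemetry
from scipy.spatial.transform import Rotation as R
a=[cv2.resize(k["image"][...,::-1],(400,300)) for k in c]
cv2.imwrite("pics/a5.png",cv2.hconcat(a))
s=telemetry.get_state();M=R.from_rotvec(s["tcp_rot"]).as_matrix();g=s["eef_pos"]+.172*M[:,0]
for k in c:
    P=pts(k);hsv=cv2.cvtColor(k["image"],cv2.COLOR_RGB2HSV)
    L=(P-g)@M
    m=(k["z_map"]>0)&(np.linalg.norm(P-g,axis=-1)<.115)&(abs(L[...,1])<.03)&(hsv[...,1]<40)&(hsv[...,2]>90)&(abs(L[...,0])<.08)
    q=L[m];
    if len(q)>50:
        u,sv,vt=np.linalg.svd(q-q.mean(0),full_matrices=False);print(len(q),q.mean(0),vt[0],"world",M@vt[0],sv)
E
```

```text
t 11.6 q [-1.021  0.514  1.961  1.409  1.692 -0.849] p [ 0.3984 -0.2323  0.4007] grasp [ 0.5241 -0.1149  0.4   ] w 0.0531 F [ 0.5  0.3 -4.5]
[[0.731, 0.681, -0.047], [0.683, -0.729, 0.045], [-0.004, -0.065, -0.998]]
526 [ 0.03455256  0.00161525 -0.08981174] [ 0.29269846  0.12567284 -0.94791031] world [0.34425626 0.0653565  0.93659818] [0.61085248 0.30995972 0.29981299]
2863 [ 0.00833927 -0.00144366 -0.06220704] [-0.62404081 -0.02617778  0.78095313] world [-0.51081062 -0.37159675 -0.77523439] [2.69289492 0.85166053 0.67849177]
```

View pics/a5.png

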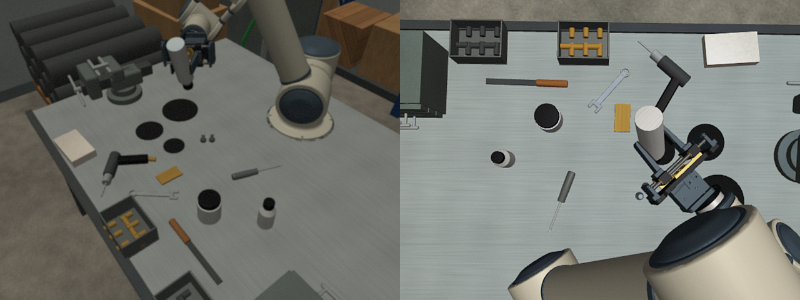

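The cap now points down at scene (187,85). From the tool pose the axis is about 70° below level. I hold a little longer, then turn it back.

Call:
carry_out:
  deltas: "0 0 0 0 0 0 0;0 0 0 0 0 0 0;0 0 0 0 0 0 0;0 0 0 0 0 0 0;0 0 0 0 0 0 0;0 0 0 0 0 0 0;4 0 0 0 0 0 0;7 0 0 0 0 0 0;8 0 0 0 0 0 0;8 0 0 0 0 0 0"

```text
t: 12.7
eef_pos: [0.3984, -0.2324, 0.4006]
tcp_rot: [-2.436, -0.959, 0.276]
ft_force: [-0.1, 0.6, -3.6]
grip_width: 0.0532
```

Call:
carry_out:
  deltas: "8 0 0 0 0 0 0;8 0 0 0 0 0 0;8 0 0 0 0 0 0;8 0 0 0 0 0 0;8 0 0 0 0 0 0;8 0 0 0 0 0 0;8 0 0 0 0 0 0;8 0 0 0 0 0 0;8 0 0 0 0 0 0;8 0 0 0 0 0 0"

```text
t: 13.7
eef_pos: [0.3984, -0.2324, 0.4005]
tcp_rot: [-1.08, -0.422, 0.669]
ft_force: [-0.3, 0.2, -3.4]
grip_width: 0.0534
```

Call:
carry_out:
  deltas: "8 0 0 0 0 0 0;8 0 0 0 0 0 0;8 0 0 0 0 0 0;8 0 0 0 0 0 0;8 0 0 0 0 0 0;8 0 0 0 0 0 0;5 0 0 0 0 0 0;0 0 0 0 0 0 0"

```text
t: 14.5
eef_pos: [0.3984, -0.2324, 0.4004]
tcp_rot: [-0.159, -0.058, 0.75]
ft_force: [-0.1, -0.3, -3.6]
grip_width: 0.053
```

```bash
python3 st.py; python3 plan.py .563 -.3415 .26 30 20.3 16
```

```text
t 14.5 q [-1.021  0.515  1.961  1.409  1.692  2.061] p [ 0.3984 -0.2324  0.4004] grasp [ 0.5241 -0.115   0.3997] w 0.053 F [-0.1 -0.3 -3.6]
[[0.731, -0.674, -0.11], [0.682, 0.721, 0.123], [-0.004, -0.165, 0.986]]
total rot deg [ 11.7  21.  -11.2] move mm [  38.9 -226.5 -139.7]
0.7 1.3 -0.7 -7.8 -8.3 -6.7 | q [-1.03  0.52  1.94  1.4   1.68  2.08] dq/.1s max 0.07 
0.7 1.3 -0.7 -7.4 -8.6 -6.7 | q [-1.05  0.53  1.93  1.39  1.66  2.1 ] dq/.1s max 0.07 
0.7 1.3 -0.7 -7.0 -8.8 -6.7 | q [-1.06  0.54  1.91  1.38  1.64  2.12] dq/.1s max 0.07 
0.7 1.3 -0.7 -6.7 -9.0 -6.8 | q [-1.07  0.55  1.89  1.37  1.62  2.14] dq/.1s max 0.07 
0.7 1.3 -0.7 -6.3 -9.2 -6.8 | q [-1.08  0.56  1.87  1.36  1.61  2.16] dq/.1s max 0.07 
0.7 1.3 -0.7 -5.9 -9.4 -6.8 | q [-1.09  0.57  1.86  1.35  1.59  2.18] dq/.1s max 0.07 
0.7 1.3 -0.7 -5.5 -9.6 -6.7 | q [-1.1   0.58  1.84  1.34  1.57  2.2 ] dq/.1s max 0.07 
0.7 1.3 -0.7 -5.1 -9.8 -6.7 | q [-1.11  0.59  1.82  1.33  1.55  2.22] dq/.1s max 0.08 
0.7 1.3 -0.7 -4.7 -10.0 -6.7 | q [-1.11  0.6   1.8   1.32  1.53  2.24] dq/.1s max 0.08 
0.7 1.3 -0.7 -4.3 -10.2 -6.6 | q [-1.12  0.61  1.78  1.31  1.51  2.26] dq/.1s max 0.08 
0.7 1.3 -0.7 -3.9 -10.4 -6.6 | q [-1.13  0.62  1.76  1.3   1.5   2.28] dq/.1s max 0.08 
0.7 1.3 -0.7 -3.5 -10.6 -6.5 | q [-1.13  0.63  1.73  1.29  1.48  2.31] dq/.1s max 0.08 
0.7 1.3 -0.7 -3.1 -10.8 -6.4 | q [-1.13  0.64  1.71  1.28  1.46  2.33] dq/.1s max 0.08 
0.7 1.3 -0.7 -2.8 -10.9 -6.3 | q [-1.14  0.65  1.69  1.27  1.44  2.36] dq/.1s max 0.09 
0.7 1.3 -0.7 -2.4 -11.1 -6.2 | q [-1.14  0.66  1.67  1.26  1.42  2.38] dq/.1s max 0.09 
0.7 1.3 -0.7 -2.0 -11.2 -6.1 | q [-1.14  0.67  1.64  1.24  1.4   2.41] dq/.1s max 0.09
```

Call:
carry_out:
  deltas: "1.4 2.6 -1.4 -15 -17 -13.5 0;1.4 2.6 -1.4 -13.7 -17.8 -13.5 0;1.4 2.6 -1.4 -12.2 -18.6 -13.5 0;1.4 2.6 -1.4 -10.6 -19.4 -13.5 0;1.4 2.6 -1.4 -9 -20.2 -13.3 0;1.4 2.6 -1.4 -7.4 -21 -13 0;1.4 2.6 -1.4 -5.9 -21.7 -12.7 0;1.4 2.6 -1.4 -4.4 -22.3 -12.3 0;0 0 0 0 0 0 0"

```text
t: 15.4
eef_pos: [0.4267, -0.4291, 0.3177]
tcp_rot: [-0.122, 0.345, 0.511]
ft_force: [0.7, 0.7, -3.0]
grip_width: 0.0529
```

```bash
python3 st.py; python3 plan.py .563 -.3415 .20 30 20.3 4;cat > bot.py <<'E'
from station import read_camera,telemetry
import cv2,numpy as np,sys
from h import *
from scipy.spatial.transform import Rotation as R
s=telemetry.get_state();M=R.from_rotvec(s["tcp_rot"]).as_matrix();g=s["eef_pos"]+.172*M[:,0]
c=[read_camera(n) for n in("scene","top")]
cv2.imwrite(sys.argv[1],cv2.hconcat([cv2.resize(k["image"][...,::-1],(400,300)) for k in c]))
for k in c:
    P=pts(k);hsv=cv2.cvtColor(k["image"],cv2.COLOR_RGB2HSV)
    d=P-g
    for a,b in((-.09,-.03),(.02,.05),(.02,.04),(.04,.056),(.075,.098),(.09,.105)):
        m=(k["z_map"]>0)&(d[...,2]>a)&(d[...,2]<b)&(np.hypot(d[...,0],d[...,1])<.06)&(hsv[...,2]<256)
        m=cv2.erode(m.astype(np.uint8),np.ones((2,2)))>0
        q=P[m]
        if len(q)>20: print(a,b,len(q),"mean",q.mean(0).round(4),"circ",circ(q[:,:2])[0].round(4),circ(q[:,:2])[1].round(4))
E
python3 bot.py pics/a6.png
```

```text
t 15.4 q [-1.144  0.679  1.63   1.246  1.39   2.387] p [ 0.4267 -0.4291  0.3177] grasp [ 0.567  -0.3504  0.257 ] w 0.0529 F [ 0.7  0.7 -3. ]
[[0.816, -0.498, 0.293], [0.457, 0.866, 0.2], [-0.353, -0.029, 0.935]]
total rot deg [ 1.5 -0.4  0.7] move mm [ -4.    8.9 -57. ]
0.4 -0.1 0.2 5.2 2.3 -13.5 | q [-1.14  0.7   1.64  1.25  1.38  2.36] dq/.1s max 0.11 
0.4 -0.1 0.2 5.2 2.2 -13.5 | q [-1.14  0.72  1.65  1.26  1.38  2.34] dq/.1s max 0.12 
0.4 -0.1 0.2 5.2 2.1 -13.5 | q [-1.14  0.75  1.66  1.26  1.37  2.31] dq/.1s max 0.12 
0.4 -0.1 0.2 5.2 2.0 -13.6 | q [-1.14  0.77  1.67  1.27  1.36  2.29] dq/.1s max 0.12 
-0.09 -0.03 402 mean [ 0.5763 -0.3311  0.1955] circ [ 0.5695 -0.3476] 0.0237
0.02 0.05 282 mean [ 0.5645 -0.3308  0.2895] circ [ 0.5545 -0.3649] 0.0444
0.02 0.04 189 mean [ 0.5598 -0.3309  0.2853] circ [ 0.5537 -0.3663] 0.0458
0.04 0.056 91 mean [ 0.5764 -0.33    0.3042] circ [ 0.5638 -0.3583] 0.0352
0.075 0.098 101 mean [ 0.5741 -0.3363  0.3434] circ [ 0.5702 -0.345 ] 0.0138
0.09 0.105 139 mean [ 0.571 -0.341  0.356] circ [ 0.5701 -0.3435] 0.012
-0.09 -0.03 181 mean [ 0.5609 -0.3262  0.1926] circ [ 0.5666 -0.3483] 0.0266
0.02 0.05 512 mean [ 0.5435 -0.351   0.2892] circ [ 0.5489 -0.3586] 0.0372
0.02 0.04 401 mean [ 0.5408 -0.3529  0.2864] circ [ 0.5471 -0.3584] 0.0367
0.04 0.056 122 mean [ 0.5506 -0.3381  0.3074] circ [ 0.5624 -0.3667] 0.043
0.075 0.098 105 mean [ 0.561  -0.3335  0.346 ] circ [ 0.5662 -0.346 ] 0.0168
0.09 0.105 497 mean [ 0.5652 -0.3455  0.3559] circ [ 0.5654 -0.3458] 0.0124
```

View pics/a6.png

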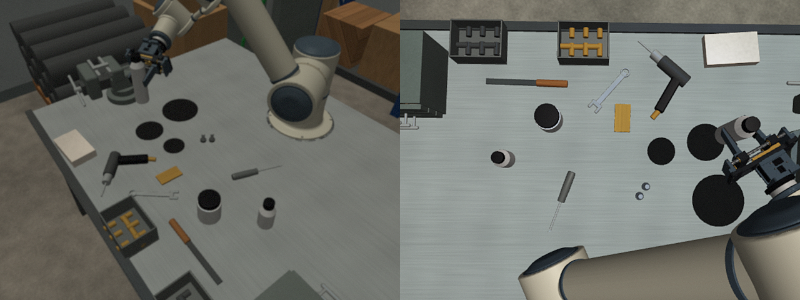

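The bottle is upright over the middle mat. In the top half of the picture the mat shows at (706,142). The foot is about 100 mm below the grasp point. Now I lower it.

Call:
carry_out:
  deltas: "0.4 0 0.2 5 2.3 -13.5 0;0.4 0 0.2 5 2.2 -13.5 0;0.4 0 0.2 5 2.1 -13.5 0;0.4 0 0.2 5 2 -13.5 0;0 0 0 0 0 0 0"

```text
t: 16.0
eef_pos: [0.4214, -0.417, 0.2551]
tcp_rot: [-0.089, 0.35, 0.527]
ft_force: [0.2, -1.1, -3.8]
grip_width: 0.053
```

```bash
python3 st.py; python3 plan.py .563 -.3415 .112 30 20.3 9|sed -n '1p;5p'
```

```text
t 16.0 q [-1.143  0.774  1.679  1.26   1.363  2.28 ] p [ 0.4214 -0.417   0.2551] grasp [ 0.5601 -0.335   0.1949] w 0.053 F [ 0.2 -1.1 -3.8]
[[0.806, -0.507, 0.304], [0.477, 0.862, 0.172], [-0.35, 0.006, 0.937]]
total rot deg [-0.2 -0.2 -0.6] move mm [  2.9  -6.5 -82.9]
-0.0 -0.0 -0.1 3.1 -0.6 -8.7 | q [-1.14  0.84  1.68  1.28  1.34  2.21] dq/.1s max 0.09
```

Call:
carry_out:
  deltas: "0 0 0 3 -0.7 -8.7 0;0 0 0 3 -0.7 -8.7 0;0 0 0 3 -0.7 -8.7 0;0 0 0 3 -0.7 -8.7 0;0 0 0 3 -0.7 -8.7 0;0 0 0 3 -0.7 -8.7 0;0 0 0 2 -0.5 -6 0;0 0 0 0 0 0 0"

```text
t: 16.8
eef_pos: [0.4226, -0.4224, 0.1878]
tcp_rot: [-0.09, 0.35, 0.527]
ft_force: [0.3, -0.5, -3.3]
grip_width: 0.0529
```

```bash
python3 st.py; python3 plan.py .563 -.3415 .106 30 20.3 1; python3 bot.py pics/a7.png
```

```text
t 16.8 q [-1.145  0.893  1.672  1.284  1.33   2.169] p [ 0.4226 -0.4224  0.1878] grasp [ 0.5614 -0.3405  0.1277] w 0.0529 F [ 0.3 -0.5 -3.3]
[[0.807, -0.507, 0.304], [0.477, 0.862, 0.173], [-0.349, 0.005, 0.937]]
total rot deg [-0.1 -0.2 -0.5] move mm [  1.6  -1.  -21.7]
-0.1 -0.2 -0.5 8.4 -0.2 -20.5 | q [-1.14  0.93  1.67  1.3   1.32  2.12] dq/.1s max 0.21 
-0.09 -0.03 322 mean [ 0.5693 -0.3193  0.0667] circ [ 0.5628 -0.3361] 0.0239
0.02 0.05 238 mean [ 0.5561 -0.3214  0.1603] circ [ 0.5485 -0.3586] 0.0469
0.02 0.04 159 mean [ 0.5498 -0.321   0.1562] circ [ 0.5483 -0.3604] 0.0483
0.04 0.056 81 mean [ 0.5704 -0.3212  0.1739] circ [ 0.5564 -0.3488] 0.0354
0.075 0.098 71 mean [ 0.5687 -0.3283  0.2129] circ [ 0.5654 -0.3381] 0.0144
0.09 0.105 122 mean [ 0.5663 -0.3347  0.2271] circ [ 0.5657 -0.3367] 0.0122
-0.09 -0.03 124 mean [ 0.5537 -0.3159  0.0622] circ [ 0.5598 -0.3375] 0.0261
0.02 0.05 342 mean [ 0.5374 -0.3422  0.1598] circ [ 0.5433 -0.3507] 0.0372
0.02 0.04 283 mean [ 0.534  -0.3466  0.1579] circ [ 0.541  -0.3513] 0.037
0.04 0.056 68 mean [ 0.5502 -0.3255  0.1775] circ [ 0.5643 -0.3617] 0.0457
0.075 0.098 66 mean [ 0.5564 -0.3278  0.2163] circ [ 0.5622 -0.3407] 0.0171
0.09 0.105 360 mean [ 0.5612 -0.3407  0.2268] circ [ 0.5613 -0.3408] 0.0124
```

View pics/a7.png

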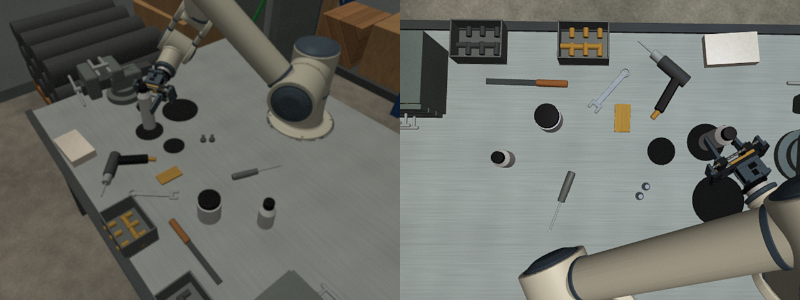

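The bottle is about 20 mm above the middle mat, at scene (150,128). I lower it slowly and watch the force.

Call:
carry_out:
  deltas: "0 0 0 1.5 0 -4 0;0 0 0 1.5 0 -4 0;0 0 0 1.5 0 -4 0;0 0 0 1 0 -3 0;0 0 0 0.7 0 -2 0;0 0 0 0 0 0 0"

```text
t: 17.5
eef_pos: [0.4226, -0.4226, 0.1701]
tcp_rot: [-0.092, 0.349, 0.526]
ft_force: [-0.4, 0.6, -2.8]
grip_width: 0.0527
```

```bash
python3 st.py
```

```text
t 17.5 q [-1.145  0.924  1.67   1.291  1.322  2.137] p [ 0.4226 -0.4226  0.1701] grasp [ 0.5615 -0.3408  0.11  ] w 0.0527 F [-0.4  0.6 -2.8]
[[0.807, -0.507, 0.303], [0.476, 0.862, 0.175], [-0.349, 0.003, 0.937]]
```

Call:
carry_out:
  deltas: "0 0 0 0.7 0 -2 0;0 0 0 0.4 0 -1 0;0 0 0 0.4 0 -1 0;0 0 0 0 0 0 0"

```text
t: 17.9
eef_pos: [0.4227, -0.4227, 0.1656]
tcp_rot: [-0.092, 0.349, 0.526]
ft_force: [0.6, -0.9, -3.6]
grip_width: 0.0532
```

```bash
python3 st.py
```

```text
t 17.9 q [-1.145  0.932  1.67   1.293  1.32   2.13 ] p [ 0.4227 -0.4227  0.1656] grasp [ 0.5615 -0.3408  0.1055] w 0.0532 F [ 0.6 -0.9 -3.6]
[[0.807, -0.507, 0.302], [0.476, 0.862, 0.175], [-0.349, 0.003, 0.937]]
```

Call:
carry_out:
  deltas: "0 0 0 0.3 0 -0.8 0;0 0 0 0 0 0 0"

```text
t: 18.1
eef_pos: [0.4227, -0.4227, 0.165]
tcp_rot: [-0.092, 0.348, 0.526]
ft_force: [-0.1, -0.0, -2.9]
grip_width: 0.0532
```

Call:
carry_out:
  deltas: "0 0 0 0.3 0 -0.8 0;0 0 0 0 0 0 0"

```text
t: 18.3
eef_pos: [0.4228, -0.4226, 0.1648]
tcp_rot: [-0.093, 0.347, 0.527]
ft_force: [0.4, -0.2, -3.1]
grip_width: 0.0536
```

Call:
carry_out:
  deltas: "0 0 0 0.3 0 -0.8 0;0 0 0 0 0 0 0"

```text
t: 18.5
eef_pos: [0.4228, -0.4226, 0.1645]
tcp_rot: [-0.093, 0.345, 0.527]
ft_force: [-2.0, 0.5, -2.1]
grip_width: 0.0531
```

Call:
carry_out:
  deltas: "0 0 0 0.4 0 -1 0;0 0 0 0 0 0 0"

```text
t: 18.7
eef_pos: [0.4229, -0.4226, 0.1641]
tcp_rot: [-0.093, 0.343, 0.527]
ft_force: [-1.1, -0.2, -2.4]
grip_width: 0.054
```

```bash
python3 st.py; python3 bot.py pics/a8.png
```

```text
t 18.7 q [-1.145  0.936  1.669  1.297  1.324  2.123] p [ 0.4229 -0.4226  0.1641] grasp [ 0.562  -0.3405  0.1049] w 0.054 F [-1.1 -0.2 -2.4]
[[0.809, -0.508, 0.297], [0.477, 0.862, 0.174], [-0.344, 0.001, 0.939]]
-0.09 -0.03 296 mean [ 0.5707 -0.319   0.0432] circ [ 0.5633 -0.3358] 0.0239
0.02 0.05 231 mean [ 0.5582 -0.3215  0.137 ] circ [ 0.549 -0.359] 0.0472
0.02 0.04 157 mean [ 0.554  -0.3212  0.1329] circ [ 0.5489 -0.3591] 0.0474
0.04 0.056 78 mean [ 0.5682 -0.3223  0.1517] circ [ 0.5569 -0.3539] 0.0392
0.075 0.098 81 mean [ 0.5689 -0.3283  0.1912] circ [ 0.5658 -0.3369] 0.0135
0.09 0.105 119 mean [ 0.567  -0.3343  0.2043] circ [ 0.566  -0.3371] 0.0122
-0.09 -0.03 104 mean [ 0.5553 -0.3159  0.0395] circ [ 0.5608 -0.3379] 0.0262
0.02 0.05 326 mean [ 0.5382 -0.3439  0.1366] circ [ 0.5438 -0.3512] 0.0372
0.02 0.04 266 mean [ 0.5359 -0.3472  0.1344] circ [ 0.5428 -0.3512] 0.0372
0.04 0.056 68 mean [ 0.5444 -0.3317  0.1565] circ [ 0.5582 -0.3616] 0.0445
0.075 0.098 58 mean [ 0.556  -0.3277  0.1939] circ [ 0.5622 -0.3396] 0.0164
0.09 0.105 335 mean [ 0.5613 -0.3402  0.2038] circ [ 0.5615 -0.3404] 0.0122
```

There is contact: the height no longer follows the command, and grasp z is 0.1049. I release gently.

Call:
carry_out:
  deltas: "0 0 0 0 0 0 0.62;0 0 0 0 0 0 0.65;0 0 0 0 0 0 0.7;0 0 0 0 0 0 0.85;0 0 0 0 0 0 1;0 0 0 0 0 0 1;0 0 0 0 0 0 1"

```text
t: 19.5
eef_pos: [0.423, -0.4226, 0.1636]
tcp_rot: [-0.093, 0.344, 0.527]
ft_force: [0.4, 0.4, 0.4]
grip_width: 0.0903
```

```bash
python3 st.py; python3 bot.py pics/a9.png | grep '0.105\|-0.09'
```

```text
t 19.5 q [-1.145  0.937  1.669  1.297  1.323  2.123] p [ 0.423  -0.4226  0.1636] grasp [ 0.5621 -0.3407  0.1042] w 0.0903 F [0.4 0.4 0.4]
[[0.809, -0.507, 0.298], [0.477, 0.862, 0.174], [-0.345, 0.001, 0.939]]
-0.09 -0.03 304 mean [ 0.5705 -0.3189  0.0426] circ [ 0.5633 -0.3354] 0.0236
0.09 0.105 108 mean [ 0.5644 -0.3301  0.2031] circ [ 0.5633 -0.3337] 0.0123
-0.09 -0.03 74 mean [ 0.558  -0.3169  0.0564] circ [ 0.5605 -0.3376] 0.0263
0.09 0.105 335 mean [ 0.5594 -0.3374  0.2031] circ [ 0.5595 -0.3373] 0.0123
```

View pics/a9.png

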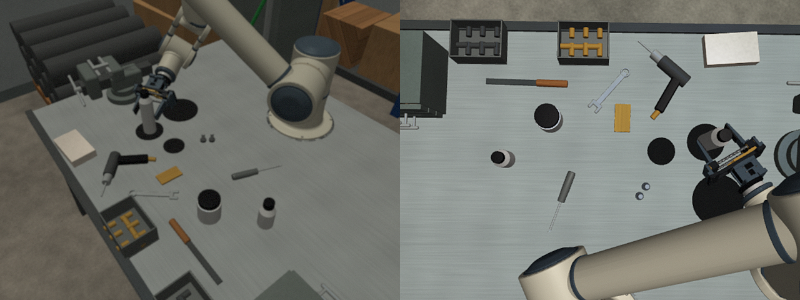

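The bottle is free and standing on the mat at scene (150,115), with its axis about 4 mm from the mat centre. I back straight out along tool -x.

Call:
carry_out:
  deltas: "0 0 0 -5 0 0 1;0 0 0 -15 0 0 1;0 0 0 -20 0 0 1;0 0 0 -25 0 0 1;0 0 0 -25 0 0 1;0 0 0 -25 0 0 1;0 0 0 -10 0 0 1;0 0 0 0 0 0 1;0 0 0 0 0 0 1"

```text
t: 20.5
eef_pos: [0.3129, -0.4868, 0.2103]
tcp_rot: [-0.093, 0.346, 0.525]
ft_force: [0.2, 0.7, -0.3]
grip_width: 0.0912
```

```bash
python3 st.py
python3 - <<'E'
from station import read_camera
import cv2,numpy as np
from h import *
c=[read_camera(n) for n in("scene","top")]
cv2.imwrite("pics/b1.png",cv2.hconcat([cv2.resize(k["image"][...,::-1],(400,300)) for k in c]))
for k in c:
    P=pts(k)
    for nm,x,y,bands in(("tall",.562,-.339,((.03,.08),(.08,.15),(.195,.21))),("short",.5035,.29,((.02,.07),(.107,.12))),("jar",.628,.154,((.02,.07),(.088,.1)))):
        for a,b in bands:
            m=(k["z_map"]>0)&(P[...,2]>a)&(P[...,2]<b)&(np.hypot(P[...,0]-x,P[...,1]-y)<.06);q=P[m]
            if len(q)>20:print(nm,a,len(q),q.mean(0).round(4),circ(q[:,:2])[0].round(4),circ(q[:,:2])[1].round(4))
E
```

```text
t 20.5 q [-1.359  0.863  1.636  1.109  1.47   2.181] p [ 0.3129 -0.4868  0.2103] grasp [ 0.4521 -0.4051  0.1507] w 0.0912 F [ 0.2  0.7 -0.3]
[[0.809, -0.506, 0.299], [0.475, 0.863, 0.175], [-0.347, 0.001, 0.938]]
tall 0.03 310 [ 0.5708 -0.3201  0.0546] [ 0.563  -0.3369] 0.0248
tall 0.08 479 [ 0.571  -0.3202  0.1151] [ 0.563  -0.3368] 0.0248
tall 0.195 151 [ 0.5642 -0.3342  0.204 ] [ 0.563  -0.3369] 0.0142
short 0.02 410 [0.5191 0.3023 0.0452] [0.5027 0.2906] 0.0258
short 0.107 265 [0.5045 0.2921 0.1151] [0.5038 0.2913] 0.0133
jar 0.02 542 [0.6475 0.179  0.0453] [0.6286 0.1543] 0.0393
jar 0.088 921 [0.6306 0.1571 0.0957] [0.63   0.1562] 0.0266
tall 0.03 204 [ 0.5535 -0.3178  0.0561] [ 0.5606 -0.3377] 0.0266
tall 0.08 336 [ 0.5531 -0.318   0.1168] [ 0.5606 -0.3377] 0.0265
tall 0.195 382 [ 0.5602 -0.3365  0.2027] [ 0.5603 -0.3368] 0.0129
short 0.02 225 [0.4985 0.2738 0.0508] [0.5018 0.2908] 0.0258
short 0.107 315 [0.5019 0.2905 0.113 ] [0.5019 0.2906] 0.0126
jar 0.02 196 [0.6038 0.1348 0.0465] [0.6278 0.155 ] 0.0394
jar 0.088 1228 [0.6274 0.1545 0.0931] [0.6274 0.1545] 0.026
```

View pics/b1.png

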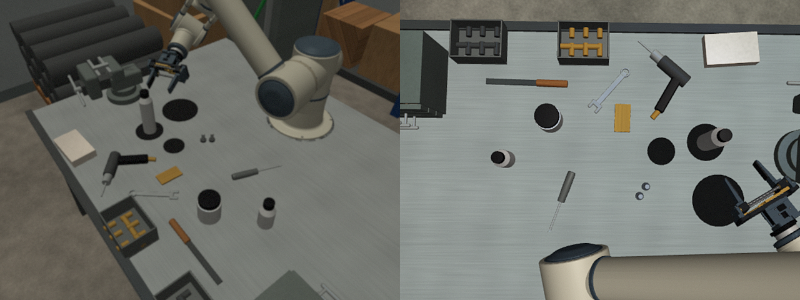

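The tall bottle stands upright on the middle mat at (0.561,-0.338), about 4 mm off centre. The bystanders have not moved, and the hand is clear.

```bash
python3 -c "
from station import arm;print(arm.finish_job())"
```

```text
the job is handed in; nothing more can be done
None
```

The job is handed in at about 20.6 s of the 58 s allowed. The tall bottle was turned over, turned back and set down upright on the middle-sized mat. `finish_job` gives no verdict, so what follows is from my own checks.

- **Turning over:** I gripped the bottle at mid-height with 45 N, lifted it to about 0.4 m and rolled the wrist about 180°. It stayed turned over for over a second. The tool pose puts the cap about 70° below level. My rough point-cloud fits gave about 51° and 70°; both are well past the required 35°.
- **Setting down:** I lowered it in small steps, opened the jaws slowly and backed straight out. Mat contact showed in the height no longer following the command; the wrist force gave no clear sign.
- **Last camera check:** Both cameras show the tall bottle upright, with foot and top axes agreeing within 1 mm. It is about 4 mm from the mat centre, against a limit of 33 mm. The short bottle and the jar are within about 3 mm of where they started, which is the measuring noise. The hand is clear and the force is near zero.

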